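# Load a cigar mould into its setting case

### The job

Pull the small wooden case's front flap all the way down, slide the filled cigar mould (three cigars, narrow handle at its tail) nose first into the case until it is fully home behind the mouth, then swing the flap back up until it is shut. Keep the mould roughly level so that the cigars stay in place, and leave the empty mould, the jar and the bottle where they stand.

Things in the scene. Friction and masses are not known exactly. Their poses are not given: they have to be found in the camera images.
- case: Brown wooden case fixed to the bench: 180 mm deep (x), 86 wide (y), 88 high. Origin: centre of its underside; the mouth is its -x end (x = -90 mm), the mould slides in along +x. Bay 59 wide, 39 high, 164 deep, its floor 39 above the bench; side walls 13 thick, flared over the first 15 mm. The roof (10 thick) starts 17 mm behind the mouth, leaving a notch.
- case_mouth (a point): Middle of the bay floor's front edge, at the case's mouth, 39 mm above the bench.
- case_flap (a joint): Bottom-hinged flap over the case's mouth: 0 = shut (upright), 1.57 = fully down (level, pointing away from the mouth towards the case's -x). Stiff hinge: it stays where it is left. It may start a little ajar.
- flap_hinge (a point): Middle of the flap's hinge axis (along the case's y) at the mouth, 40 mm above the bench. The flap's wooden panel is 86 mm wide, 10 thick, 48 from hinge to edge; shut, it stands just outside the mouth; fully down, its inner face is level with the hinge and 1 mm above the bay floor, its underside 30 mm above the bench.
- flap_tab (a point): Grip point on the flap's flat steel tab (24 mm wide along the case's y, 10 thick), 80 mm from the hinge axis, mid-thickness. The tab continues the panel, from 48 to 96 mm from the hinge; shut, it stands up above the roof. Pinched across its 24 mm width from above it can turn between the fingers.
- mould: The filled mould, loose, light wood, 160 mm long (x), three dark cigars lying along it, about 0.2 kg. Origin: centre of its underside; +x is its nose. Body 56 wide, 26 high (cigar tops at 34), from x = -35 to +80 mm, the last 8 mm of the nose only 50 wide; tail handle 36 wide, 34 high, from x = -80 to -35 mm.
- mould_grip (a point): Point in the mould's handle, 20 mm from its tail end, 17 mm above its underside.
- mould_tail (a point): Middle of the mould's tail end face, 17 mm above its underside. With the mould fully home it lies 4 mm inside the mouth.
- empty_mould: Bystander: broad empty mould without handle, light wood, 140 x 76 x 30 mm with low ribs and two steel pins. Origin: centre of its underside.
- jar: Bystander: glass jar with lid, 68 mm across, 95 high. Origin: centre of its underside.
- water_bottle: Bystander: white plastic bottle, 62 mm across, 190 high. Origin: centre of its underside.
Things that resemble listed ones, but are neither listed nor needed, are in the scene too. There is more than one size of the case; the job needs the smaller.

How it is judged:
On the way, in this order (a step that is already met when the one before it is completed fails the run):
1. the flap is pulled down to within 0.15 rad of level (value of joint case_flap above 1.42 rad), for 0.2 s.
2. with the flap still down, the mould is slid nose first into the bay until its tail end stands out of the mouth by no more than 5 mm (x of mould_tail in the frame of case between -0.095 and -0.075 m and y of mould_tail in the frame of case between -0.008 and 0.008 m and z of mould_tail in the frame of case between 0.046 and 0.066 m and angle between the x axis of mould and the x axis of case, either way round below 0.08 rad and value of joint case_flap above 1.2 rad), for 0.2 s.
At the end, for the whole second after the job is handed in: The mould lies at rest in the case's bay, nose in, its tail end inside the mouth (1.5 mm tolerance) and the flap is shut to within 0.08 rad (x of mould_tail in the frame of case between -0.0915 and -0.075 m and y of mould_tail in the frame of case between -0.008 and 0.008 m and z of mould_tail in the frame of case between 0.046 and 0.066 m and angle between the x axis of mould and the x axis of case, either way round below 0.08 rad and value of joint case_flap below 0.08 rad and linear speed of mould below 0.02 m/s); the robot touches nothing.
It fails at once if the empty mould is moved by more than 30 mm or tipped (distance of empty_mould from where it was at the start of the episode above 0.03 m or angle between empty_mould's own z axis and vertical above 0.4 rad).
It fails at once if the jar is moved by more than 30 mm or tipped (distance of jar from where it was at the start of the episode above 0.03 m or angle between jar's own z axis and vertical above 0.4 rad).
It fails at once if the bottle is moved by more than 30 mm or tipped (distance of water_bottle from where it was at the start of the episode above 0.03 m or angle between water_bottle's own z axis and vertical above 0.4 rad).
It fails at once if the filled mould is tilted by more than 0.5 rad (angle between mould's own z axis and vertical above 0.5 rad).
It also fails if it takes over 61 s, if anything falls off the work surface, if the arm or the gripper's body presses on something with over 40 N, if the wrist force passes 120 N, or if a joint passes its speed limit or range.

### The arm

A 6-joint arm with a two-finger parallel gripper is mounted at the origin on the work surface. World frame = base frame: x ahead of the robot, y to its left, z up, the work surface at z = 0. Lengths are in m, angles in rad, forces in N, time in s.
With the tool pointing down it reaches from about 0.35 to 0.85 m from the base axis. Payload 8.1 kg.
Tool frame: the origin (TCP) lies on the centre line of the jaws, within the pads' length; the fingertips stand robot.tips_ahead ahead of it and the grasp point (between the pads) lies 6 mm ahead of it (robot.tips_ahead is the distance from the TCP to the fingertips, in m); z points along the fingers, y is the line along which they close (so a half turn about z gives the same grasp; the last joint's range is limited). The gripper opens to 93 mm and grips with 3 to 60 N. Pads are 15 mm wide; open, the fingers measure 128 mm over their backs; the gripper's body (75 mm by 188 mm) begins 65 mm behind the grasp point.
Start: joints at [1.195, 0.13, 1.488, -0, 1.523, -0.085], TCP at [0.172, 0.575, 0.244] pointing down, gripper open.
Joint ranges: [-2.96, 2.96], [-0.89, 2.26], [0.02, 2.5], [-1.34, 4.48], [0, 2.73], [-2.66, 2.66]. Speed limits (rad/s): [2.39, 2.39, 2.79, 3.14, 3.14, 3.14].

### API

Orientations are given as a rotation vector (axis times angle).
In Python, from plant import robot gives the robot as it stands.
- The arm moves only by the tool apply_moves, never from a script. Its arguments are lists of equal length, an entry for each row: "delta_pos": the shift along the tool's x, y, z in cm, a list of three; "twist": the turn about the tool's z in rad. A call has 1 to 8 rows; each row shifts and turns the commanded pose from where the row before left it, along the tool's axes as they then stand; what a row does not reach is not made up. A row lasts 1/8 s, in which the tool goes at most 62.5 mm and 10.7 degrees, less where a joint would pass 70% of its speed; a pose out of reach is approached as far as the arm can. A call with a gripper value outside its range is refused whole. "gripper" is the finger opening in cm, from 0 to 9.3, set as the call begins (left out, the last holds). The fingers move at their own pace and stop on an object; "squeeze" is the grip in N (left out, the last holds). Time passes only in rows, so rows that do not move let the fingers close. It gives the time, the measured TCP pose, the force, the opening and the grip force at its end, in the units of the state.
- robot.read_state(): the state, without advancing time (a new reading comes with each control period).
- robot.read_camera(name): name is "side" or "top"; returns a dict with "frame" (480x640x3 uint8, red, green, blue), "vertical_fov" (degrees; the focal length in pixels is half the picture's height over the tangent of half this angle, whatever the lens; pixels are square), "cx", "cy" (the principal point, pixels), "R" (3x3) and "t" (3): a world point X has camera coordinates R X + t. Camera axes: x right, y down, z forward; pixel columns grow to the right and rows downward; lengths in m; the calibration is good to about 2 mm. A picture is of the moment at which its call begins. There is no depth.
- robot.close_job(): hands the job in; it is judged then, once.
The state is a dict: "t": time; "q": joint angles; "dq": joint speeds; "joint_torque": joint torques, N m; "tool_pos": TCP position; "orientation": TCP orientation; "force": force on the tool from outside, world axes, zero at the start; "wrist_torque": the same for the moment, N m; "opening": finger opening in m; "gripper_force": force on a finger pad.
Only numpy, scipy, OpenCV 4.12 (cv2) and the standard library are available. Lean on these libraries where they do the work, as an engineer would, in place of code of your own. Each camera call takes 0.05 s, during which the arm holds its last target. There are 200 camera calls.

## Working session

There is one attempt and no reset: what is moved stays moved. The work goes in short steps, Python scripts to look and compute and a tool call to move; the robot and the scene stay as the last step left them, time stands still between calls to the robot, and variables do not carry over. Pictures are saved under pics/ and viewed, at most 10 in all, crops included, and the job is handed in when it is done.

Besides the shell and the picture viewer there is one more tool, called after "Request:" as a command line: name --pt "numbers of a row" for each row, then --argument value for the rest. apply_moves: Moves the arm, as the interface text tells. Its arguments: {"type":"object","properties":{"delta_pos":{"type":"array"},"twist":{"type":"array"},"gripper":{"type":"number"},"squeeze":{"type":"number"}},"required":["delta_pos","twist"]}

```bash
ls; mkdir -p pics
cat > h.py <<'E'
import numpy as np, cv2
from plant import robot
def cam(n):
    c=robot.read_camera(n); np.savez(f'{n}.npz',**c); return c
def f(c): return 240/np.tan(np.radians(float(c['vertical_fov']))/2)
def ray(c,u,v):
    R=np.array(c['R']);t=np.array(c['t']);d=R.T@np.array([(u-c['cx'])/f(c),(v-c['cy'])/f(c),1]);return -R.T@t,d
def onz(c,u,v,z):
    o,d=ray(c,u,v);return o+d*(z-o[2])/d[2]
def tri(c1,p1,c2,p2):
    o,d=ray(c1,*p1);a,b=ray(c2,*p2);s=np.linalg.lstsq(np.c_[d,-b],a-o,rcond=None)[0]
    P,Q=o+s[0]*d,a+s[1]*b;return (P+Q)/2,np.linalg.norm(P-Q)
def proj(c,X):
    p=np.array(c['R'])@X+np.array(c['t']);return c['cx']+f(c)*p[0]/p[2],c['cy']+f(c)*p[1]/p[2]
E
python3 - <<'E'
from h import *
for n in('top','side'):
    c=cam(n);cv2.imwrite(f'pics/{n}0.png',c['frame'][:,:,::-1]);print(n,c['vertical_fov'],c['cx'],c['cy'],ray(c,c['cx'],c['cy']))
s=robot.read_state();print(s,robot.tips_ahead)
E
```

```text
pics
top 44.63582580487689 315.23361508463375 247.81146544437178 (array([ 0.40964499, -0.00671427,  1.24676815]), array([ 0.08267923, -0.00542418, -0.99656145]))
side 53.80866380844388 319.1323420851564 237.45595657082816 (array([ 0.36528077, -0.88483131,  0.80697788]), array([ 0.10451856,  0.78250272, -0.61381216]))
{'t': 0.1, 'q': array([ 1.19458533e+00,  1.31090976e-01,  1.48914000e+00,  8.35857236e-06,
        1.52300107e+00, -8.53951944e-02]), 'dq': array([-0.00160085, -0.0020281 , -0.0021685 ,  0.00042352,  0.00146381,
        0.00063184]), 'joint_torque': array([ 1.03979790e-03, -5.61347687e+01, -4.93088830e+01,  7.68804015e-02,
        2.93468556e-02, -5.09741130e-05]), 'tool_pos': array([0.17184366, 0.57438473, 0.24270581]), 'orientation': array([-4.55149305e-01, -3.10805887e+00,  2.50356637e-03]), 'force': array([ 0.06348946,  0.07272136, -0.10384205]), 'wrist_torque': array([-0.00307709, -0.03160988, -0.06675547]), 'gripper_force': 0.0, 'opening': 0.09312314931372254} 0.025
```

View pics/top0.png

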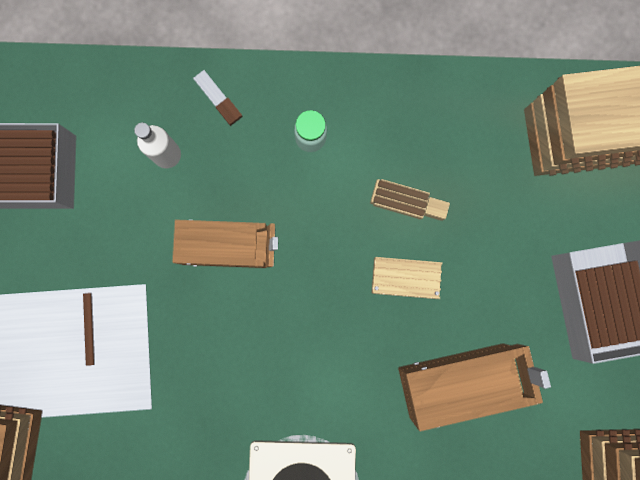

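View pics/side0.png

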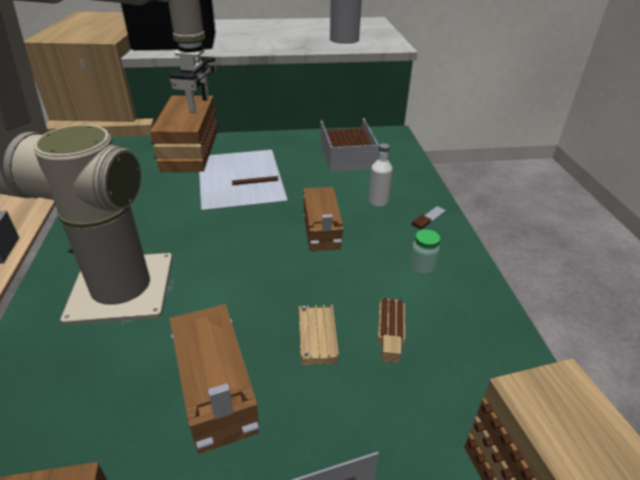

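Run:
```python
from h import *
T=dict(np.load('top.npz'));S=dict(np.load('side.npz'))
print([k for k in T])
def crop(c,x,y,w,h,k): return cv2.resize(c['frame'][y:y+h,x:x+w,::-1],None,fx=k,fy=k,interpolation=cv2.INTER_CUBIC)
a=np.zeros((600,800,3),np.uint8)
def put(im,x,y): a[y:y+im.shape[0],x:x+im.shape[1]]=im
put(crop(T,165,210,120,66,4),0,0);put(crop(T,365,172,90,52,5),0,290)
put(crop(S,295,180,56,76,5),500,0);put(crop(S,370,290,45,78,3),500,390-30)
cv2.imwrite('pics/comp.png',a)
for n,x,y,w,h in(('case',165,210,120,66),('mould',365,172,90,52)):
    im=T['frame'][y:y+h,x:x+w];hsv=cv2.cvtColor(np.ascontiguousarray(im),cv2.COLOR_RGB2HSV)
    m=((hsv[...,0]<28)&(hsv[...,1]>60)).astype(np.uint8)
    cs=max(cv2.findContours(m,0,cv2.CHAIN_APPROX_NONE)[0],key=cv2.contourArea)
    r=cv2.minAreaRect(cs);print(n,cv2.contourArea(cs),(cv2.boxPoints(r)+[x,y]).round(1).tolist())
    print((cv2.approxPolyDP(cs,2,True)[:,0]+[x,y]).tolist())
```

```text
['frame', 'vertical_fov', 'cx', 'cy', 'R', 't']
case 4258.5 [[172.4, 263.8], [174.1, 219.0], [274.6, 222.9], [272.9, 267.7]]
[[175, 220], [173, 262], [255, 267], [273, 264], [273, 251], [268, 249], [268, 239], [274, 236], [273, 223], [266, 226], [264, 223]]
mould 1812.0 [[369.2, 203.9], [376.9, 177.4], [450.8, 198.9], [443.1, 225.4]]
[[376, 181], [371, 198], [374, 205], [418, 218], [423, 214], [438, 219], [445, 217], [449, 203], [428, 198], [427, 192], [382, 179]]
```

View pics/comp.png

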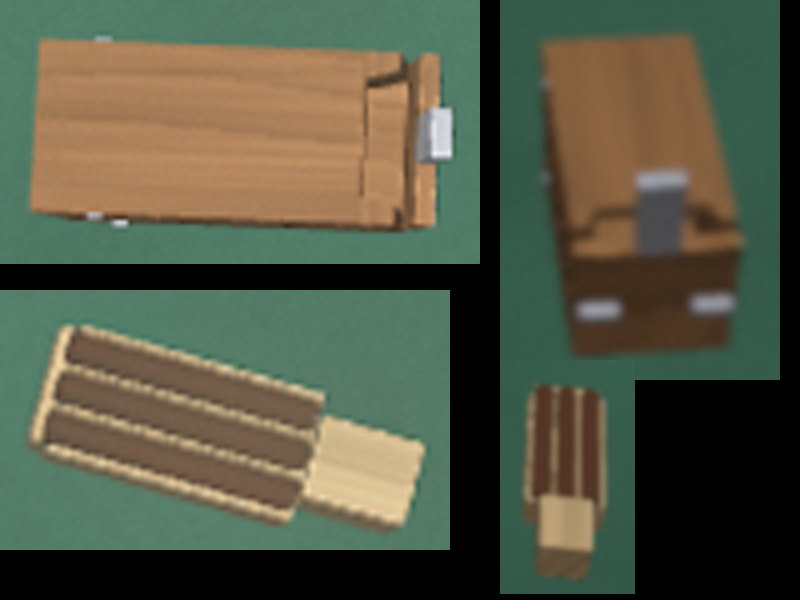

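Run:
```python
from h import *
T=dict(np.load('top.npz'));S=dict(np.load('side.npz'))
np.set_printoptions(precision=4,suppress=True)
def P(X,Y,k,ox,oy): return ((X+.5)/k-.5+ox,(Y+.5)/k-.5+oy)
c=[onz(T,*P(x,y,4,165,210),.088) for x,y in((38,40),(30,211),(402,53),(402,227))]
for p in c: print('case',p)
print('width',np.linalg.norm(c[0]-c[1]),np.linalg.norm(c[2]-c[3]),'len',np.linalg.norm(c[0]-c[2]),np.linalg.norm(c[1]-c[3]))
d=(c[0]+c[1]-c[2]-c[3])/2; print('yaw case',np.arctan2(d[1],d[0]),'edges',[np.arctan2(*(a-b)[1::-1]) for a,b in((c[0],c[2]),(c[1],c[3]))])
m=[onz(T,*P(x,y-290,5,365,172),z) for x,y,z in((425,442,.034),(405,517,.034),(322,415,.034),(302,497,.034),(325,397,.026),(290,524,.026),(78,327,.026),(45,452,.026))]
for p in m: print('mould',p)
print('tail w',np.linalg.norm(m[0]-m[1]),'handle len',np.linalg.norm(m[0]-m[2]),'body w',np.linalg.norm(m[4]-m[5]))
h=(m[2]-m[0]+m[3]-m[1]);b=m[6]-m[4];b2=m[7]-m[5]
for v in(h,b,b2,(m[2]+m[3])/2-(m[0]+m[1])/2): print('yaw m',np.arctan2(v[1],v[0]))
print('tab tip',tri(T,P(441,133,4,165,210),S,P(161,180,5,295,180)))
# cf. tab base/other points: side hinge plates
```

```text
case [0.5537 0.2697 0.088 ]
case [0.4683 0.2695 0.088 ]
case [0.5527 0.0883 0.088 ]
case [0.4659 0.0852 0.088 ]
width 0.08534444025194601 0.08683025780226962 len 0.1813965968964612 0.18432571596452907
yaw case 1.5614429965805396 edges [np.float64(1.5653044235527753), np.float64(1.5576429318235454)]
mould [ 0.6152 -0.2924  0.034 ]
mould [ 0.5832 -0.2843  0.034 ]
mould [ 0.6253 -0.2489  0.034 ]
mould [ 0.5903 -0.241   0.034 ]
mould [ 0.6345 -0.2517  0.026 ]
mould [ 0.5799 -0.2377  0.026 ]
mould [ 0.6612 -0.1466  0.026 ]
mould [ 0.6074 -0.1337  0.026 ]
tail w 0.032989299054064836 handle len 0.04460251161596449 body w 0.05635930669832749
yaw m 1.3745306976831553
yaw m 1.321652232003188
yaw m 1.312535935352815
yaw m 1.3745306976831553
tab tip (array([0.5099, 0.0648, 0.1293]), np.float64(0.000782885471616815))
```

Request:
apply_moves --pt "0 0 0" --pt "0 0 0" --pt "0 0 0" --pt "0 0 0" --pt "0 0 0" --pt "0 0 0" --pt "0 0 0" --twist '[0.183,0.183,0.183,0.183,0.183,0.183,0.183]' --gripper 5.0

```text
t: 0.98
tool_pos: [0.1719, 0.5745, 0.243]
orientation: [2.229, 2.213, -0.002]
force: [-0.4, -0.1, -0.1]
opening: 0.05
gripper_force: 0.0
```

Request:
apply_moves --pt "-5.0 3.4 0" --pt "-5.0 3.4 0" --pt "-5.0 3.4 0" --pt "-5.0 3.4 0" --pt "-5.0 3.4 0" --pt "-5.0 3.4 0" --pt "-5.0 3.4 0" --pt "-5.0 3.4 0" --twist '[0,0,0,0,0,0,0,0]'

```text
t: 1.98
tool_pos: [0.4442, 0.1727, 0.2434]
orientation: [-2.222, -2.22, -0.0]
force: [0.9, 0.4, 0.0]
opening: 0.0501
gripper_force: 0.0
```

Request:
apply_moves --pt "-5.0 3.4 0" --pt "-5.0 3.4 0" --pt "0 0 3.0" --pt "0 0 3.0" --pt "0 0 0" --twist '[0,0,0,0,0]'

```text
t: 2.6
tool_pos: [0.5093, 0.0741, 0.1806]
orientation: [-2.22, -2.217, 0.007]
force: [0.2, 0.2, -0.0]
opening: 0.05
gripper_force: 0.0
```

Request:
apply_moves --pt "-0.6 0 2.9" --pt "0 0 2.9" --pt "0 0 0" --twist '[0,0,0]'

```text
t: 2.98
tool_pos: [0.5102, 0.0687, 0.1247]
orientation: [-2.22, -2.219, 0.004]
force: [-0.3, -0.9, -0.3]
opening: 0.0502
gripper_force: 0.0
```

Request:
apply_moves --pt "0 0 0" --pt "0 0 0" --pt "0 0 0" --pt "0 0 0" --twist '[0,0,0,0]' --gripper 1.0 --squeeze 20

```text
t: 3.48
tool_pos: [0.5106, 0.0684, 0.1268]
orientation: [-2.222, -2.22, 0.003]
force: [-10.6, -1.9, 10.6]
opening: 0.0239
gripper_force: 20.0
```

Run:
```python
from h import *
S=cam('side');T=cam('top')
a=cv2.resize(S['frame'][150:270,260:400,::-1],None,fx=4,fy=4,interpolation=cv2.INTER_CUBIC)
cv2.imwrite('pics/s1.png',a)
r=.0796
for al in np.arange(.2,1.59,.17):print(round(al,2),'y %.4f z_tcp %.4f'%(.0885-r*np.sin(al)-.005*np.cos(al),.046+r*np.cos(al)-.005*np.sin(al)))
```

```text
0.2 y 0.0678 z_tcp 0.1230
0.37 y 0.0551 z_tcp 0.1184
0.54 y 0.0433 z_tcp 0.1117
0.71 y 0.0328 z_tcp 0.1031
0.88 y 0.0240 z_tcp 0.0929
1.05 y 0.0170 z_tcp 0.0813
1.22 y 0.0120 z_tcp 0.0687
1.39 y 0.0093 z_tcp 0.0554
1.56 y 0.0089 z_tcp 0.0419
```

View pics/s1.png

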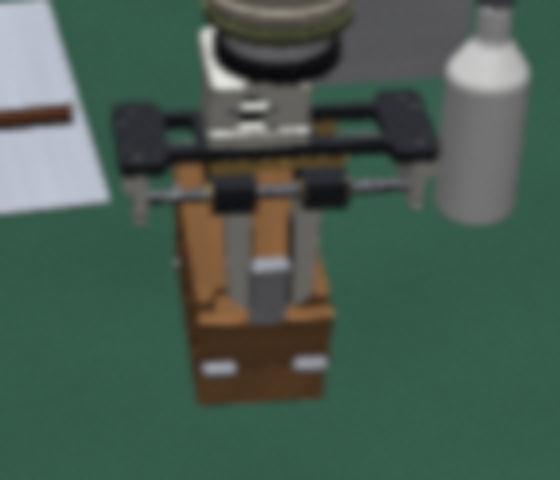

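Request:
apply_moves --pt "-0.65 0 0.2" --pt "-0.65 0 0.25" --pt "-0.6 0 0.3" --pt "-0.6 0 0.35" --pt "-0.5 0 0.45" --pt "-0.5 0 0.45" --twist '[0,0,0,0,0,0]'

```text
t: 4.32
tool_pos: [0.5103, 0.0333, 0.106]
orientation: [-2.221, -2.219, 0.003]
force: [-9.3, -0.8, 5.6]
opening: 0.024
gripper_force: 20.0
```

Tracking well (predicted 0.0328, 0.103). Continue the arc.

Request:
apply_moves --pt "-0.9 0 1.0" --pt "-0.7 0 1.15" --pt "-0.5 0 1.25" --pt "-0.3 0 1.35" --pt "-0.05 0 1.35" --pt "0.1 0 0.3" --pt "0 0 0" --twist '[0,0,0,0,0,0,0]'

```text
t: 5.2
tool_pos: [0.51, 0.0089, 0.041]
orientation: [-2.222, -2.219, 0.006]
force: [-5.6, -6.5, -2.2]
opening: 0.0238
gripper_force: 20.0
```

Request:
apply_moves --pt "0 0 0.4" --pt "0 0 0" --pt "0 0 0" --twist '[0,0,0]'

```text
t: 5.58
tool_pos: [0.5101, 0.0092, 0.0389]
orientation: [-2.221, -2.219, 0.006]
force: [-15.0, -5.3, 17.1]
opening: 0.0239
gripper_force: 20.0
```

Request:
apply_moves --pt "0 0 0" --pt "0 0 0" --pt "0 0 -1.0" --pt "0 0 -5.0" --pt "0 0 -4.0" --twist '[0,0,0,0,0]' --gripper 7.0

```text
t: 6.2
tool_pos: [0.5118, 0.0101, 0.14]
orientation: [2.222, 2.22, 0.001]
force: [0.6, -0.5, -0.1]
opening: 0.0681
gripper_force: 0.0
```

Run:
```python
from h import *
S=cam('side');T=cam('top')
a=np.zeros((600,800,3),np.uint8)
a[:400,:400]=cv2.resize(S['frame'][170:270,270:370,::-1],None,fx=4,fy=4,interpolation=cv2.INTER_CUBIC)
t=cv2.resize(T['frame'][172:224,365:455,::-1],None,fx=4,fy=4,interpolation=cv2.INTER_CUBIC);a[:208,400:760]=t
t=cv2.resize(S['frame'][290:368,365:425,::-1],None,fx=5,fy=5,interpolation=cv2.INTER_CUBIC);a[210:600,400:700]=t
cv2.imwrite('pics/s2.png',a)
```

```text
(no output)
```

View pics/s2.png

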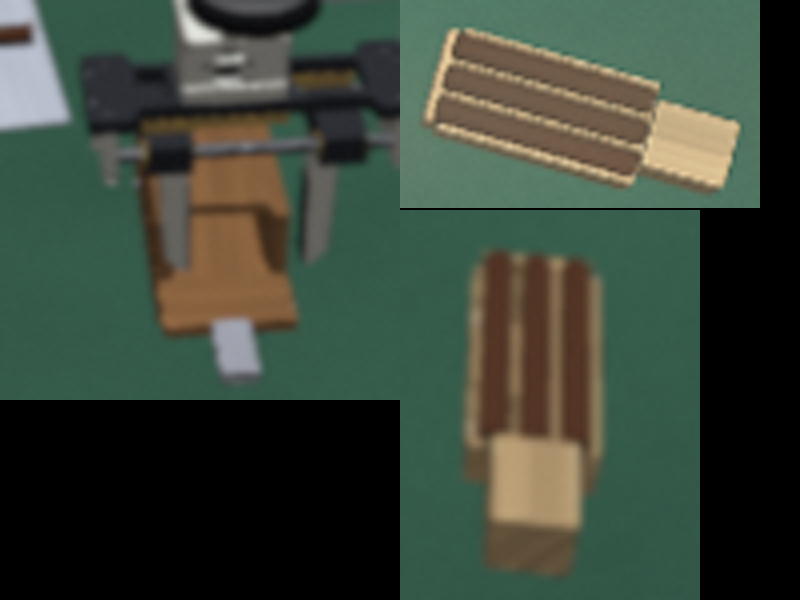

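Request:
apply_moves --pt "-5.6 1.8 0" --pt "-5.6 1.8 0" --pt "-5.6 1.8 0" --pt "-5.6 1.8 0" --pt "-5.6 1.8 0" --pt "0 0 2.0" --pt "0 0 2.0" --pt "0 0 1.0" --twist '[0,0,0,0,0,0.127,0.127,0]' --gripper 7.0

```text
t: 7.3
tool_pos: [0.6003, -0.2698, 0.0858]
orientation: [-2.484, -1.92, 0.001]
force: [-0.2, -0.4, -0.2]
opening: 0.0697
gripper_force: 0.0
```

```bash
cat > st.py <<'E'
from h import *
import sys
from scipy.spatial.transform import Rotation as R
s=robot.read_state();M=R.from_rotvec(s['orientation']).as_matrix();p=s['tool_pos']
print(s['t'],'pos',p.round(4),'psi %.4f'%np.arctan2(M[1,0],M[0,0]),'tilt',M[:2,2].round(4),'q6 %.2f'%s['q'][5],'F',s['force'].round(1),'op %.4f'%s['opening'])
if len(sys.argv)>2:
    t=np.array([float(v) for v in sys.argv[1:4]]);print('tool delta cm',(M.T@(t-p)*100).round(2))
E
python3 st.py .602 -.269 .030
python3 - <<'E'
from h import *
S=cam('side')
for X in ((.602,-.269,.034),(.602,-.269,.024)): print(proj(S,np.array(X)))
a=cv2.resize(S['frame'][260:380,330:470,::-1],None,fx=4,fy=4,interpolation=cv2.INTER_CUBIC)
cv2.imwrite('pics/s3.png',a)
E
```

```text
7.3 pos [ 0.6003 -0.2698  0.0858] psi 1.3163 tilt [-0.0022  0.0012] q6 -0.25 F [-0.2 -0.4 -0.2] op 0.0697
tool delta cm [0.11 0.16 5.58]
(np.float64(390.9749820399869), np.float64(343.1042545375526))
(np.float64(390.4574263536181), np.float64(346.22893956513633))
```

View pics/s3.png

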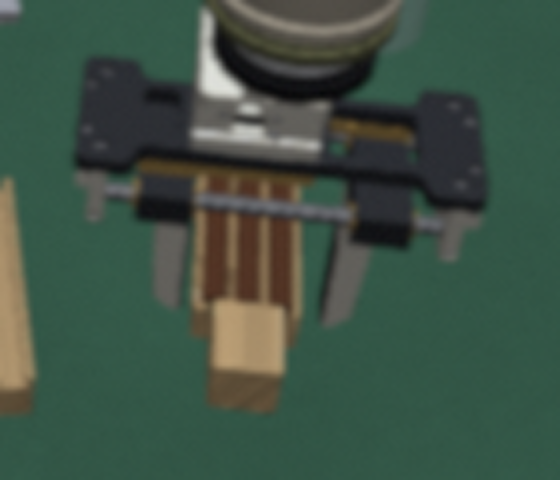

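Request:
apply_moves --pt "-0.1 0.25 2.8" --pt "0 0 2.8" --pt "0 0 0" --twist '[0,0,0]'

```text
t: 7.72
tool_pos: [0.6017, -0.2705, 0.0295]
orientation: [-2.48, -1.922, 0.003]
force: [-0.3, -0.4, 0.3]
opening: 0.0699
gripper_force: 0.0
```

Request:
apply_moves --pt "0 0 0" --pt "0 0 0" --pt "0 0 0" --pt "0 0 0" --pt "0 0 0" --twist '[0,0,0,0,0]' --gripper 2.0 --squeeze 45

```text
t: 8.35
tool_pos: [0.6036, -0.2719, 0.0324]
orientation: [2.485, 1.921, 0.0]
force: [-2.4, 0.6, 5.5]
opening: 0.0356
gripper_force: 44.9
```

```bash
python3 st.py
```

```text
8.35 pos [ 0.6036 -0.2719  0.0324] psi 1.3159 tilt [ 0.0006 -0.0005] q6 -0.25 F [-2.4  0.6  5.5] op 0.0356
```

Request:
apply_moves --pt "0 0 -0.5" --pt "0 0 -1.5" --pt "0 0 -2.5" --pt "0 0 -2.5" --pt "0 0 0" --pt "0 0 0" --twist '[0,0,0,0,0,0]'

```text
t: 9.1
tool_pos: [0.603, -0.2715, 0.101]
orientation: [-2.485, -1.921, 0.0]
force: [-0.9, 1.0, -2.8]
opening: 0.0356
gripper_force: 44.9
```

```bash
python3 st.py .5093 -.10 .10;python3 - <<'E'
from h import *
S=cam('side')
cv2.imwrite('pics/s4.png',cv2.resize(S['frame'][240:380,320:480,::-1],None,fx=4,fy=4,interpolation=cv2.INTER_CUBIC))
E
```

```text
9.1 pos [ 0.603  -0.2715  0.101 ] psi 1.3158 tilt [-0.0005  0.0003] q6 -0.25 F [-0.9  1.  -2.8] op 0.0356
tool delta cm [ 14.23 -13.4    0.11]
```

View pics/s4.png

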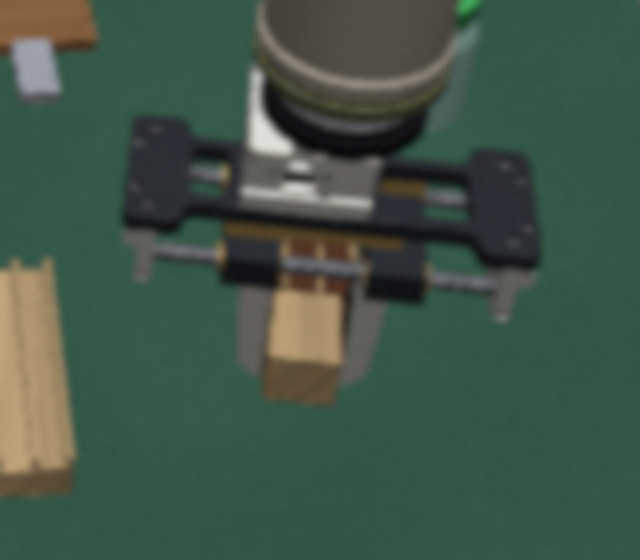

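Request:
apply_moves --pt "3.5 -3.3 0" --pt "3.6 -3.4 0" --pt "3.6 -3.4 0" --pt "3.5 -3.3 0" --pt "0 0 0" --pt "0 0 0" --pt "0 0 0" --twist '[0,0,0,0,-0.123,-0.123,0]'

```text
t: 10.02
tool_pos: [0.5086, -0.1001, 0.1004]
orientation: [-2.231, -2.21, 0.002]
force: [0.7, 0.5, -2.0]
opening: 0.0358
gripper_force: 44.9
```

```bash
python3 st.py .5090 -.10 .10;python3 - <<'E'
from h import *
T=cam('top');S=cam('side')
a=np.zeros((600,800,3),np.uint8)
a[:250,:800]=cv2.resize(T['frame'][205:280,165:405,::-1],(800,250),interpolation=cv2.INTER_CUBIC)
a[255:600,:480]=cv2.resize(S['frame'][175:290,260:420,::-1],None,fx=3,fy=3,interpolation=cv2.INTER_CUBIC)
cv2.imwrite('pics/s5.png',a)
E
```

```text
10.025 pos [ 0.5086 -0.1001  0.1004] psi 1.5613 tilt [-0.002   0.0006] q6 -0.28 F [ 0.7  0.5 -2. ] op 0.0358
tool delta cm [0.01 0.04 0.04]
```

View pics/s5.png

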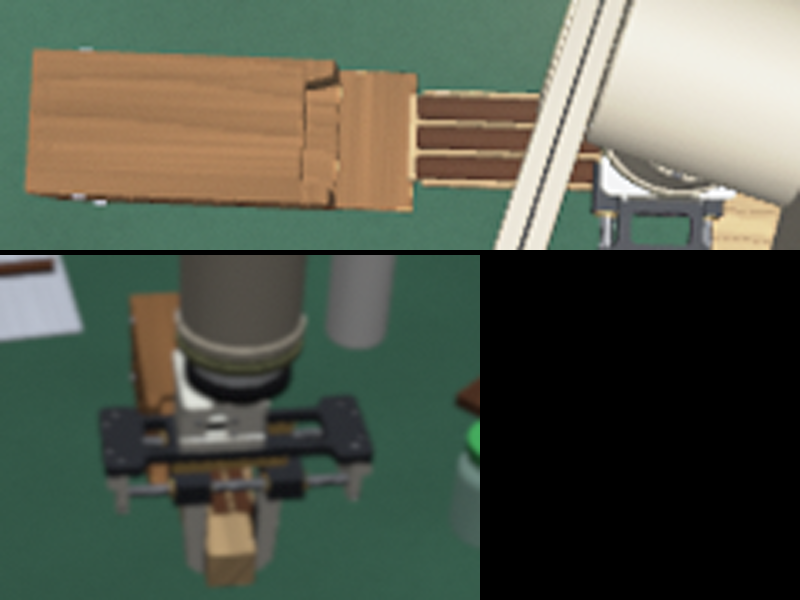

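Run:
```python
from h import *
T=dict(np.load('top.npz'))
k=10/3
def P(X,Y): return ((X+.5)/k-.5+165,(Y+.5)/k-.5+205)
for n,(a,b),z in(('panel edge',((415,73),(415,211)),.040),('panel root',((340,70),(335,206)),.04),('nose',((415,93),(415,184)),.097),('body',((540,97),(540,188)),.097),('back',((34,49),(27,190)),.088),('front',((336,62),(333,206)),.088)):
    A,B=onz(T,*P(*a),z),onz(T,*P(*b),z);print(n,((A+B)/2).round(4),np.linalg.norm(A-B).round(4))
```

```text
panel edge [0.5094 0.0407 0.04  ] 0.086
panel root [0.5105 0.0889 0.04  ] 0.0848
nose [0.5067 0.0386 0.097 ] 0.0541
body [ 0.5066 -0.0355  0.097 ] 0.0541
back [0.512  0.2683 0.088 ] 0.0845
front [0.5088 0.087  0.088 ] 0.0862
```

Run:
```python
from h import *
T=dict(np.load('top.npz'));F=T['frame'].astype(float)
def prof(col,z,thr=0,lo=215,hi=275):
    s=(F[lo:hi,col,0]-F[lo:hi,col,1])  # red-green: wood >0, cloth <0
    b=np.flatnonzero((s[:-1]<thr)&(s[1:]>=thr));e=np.flatnonzero((s[:-1]>=thr)&(s[1:]<thr))
    if len(b)==0 or len(e)==0:print(col,'none');return
    i=b[0];j=e[-1];u=i+(thr-s[i])/(s[i+1]-s[i])+lo;v=j+(s[j]-thr)/(s[j]-s[j+1])+lo
    A,B=onz(T,col,u,z),onz(T,col,v,z);print(col,'y %.4f x %.4f w %.4f'%(A[1],(A[0]+B[0])/2,abs(A[0]-B[0])), 'edges',round(u,1),round(v,1),A[0].round(4),B[0].round(4))
print('panel');[prof(c,.04) for c in(272,276,280,284,287)]
print('mould');[prof(c,.096) for c in(291,294,297,300,304,308,312,316)]
print('case');[prof(c,.088) for c in(180,200,220,240,255)]
```

```text
panel
272 y 0.0778 x 0.5098 w 0.0868 edges 225.7 267.5 0.5531 0.4664
276 y 0.0695 x 0.5098 w 0.0868 edges 225.8 267.6 0.5532 0.4664
280 y 0.0612 x 0.5097 w 0.0873 edges 225.8 267.9 0.5533 0.466
284 y 0.0529 x 0.5092 w 0.0867 edges 226.3 268.1 0.5526 0.4659
287 y 0.0466 x 0.5091 w 0.0866 edges 226.5 268.2 0.5524 0.4658
mould
291 y 0.0358 x 0.5069 w 0.0524 edges 233.0 259.4 0.5331 0.4807
294 y 0.0300 x 0.5074 w 0.0570 edges 231.7 260.4 0.5359 0.4789
297 y 0.0240 x 0.5075 w 0.0568 edges 231.7 260.4 0.5359 0.4791
300 y 0.0181 x 0.5073 w 0.0568 edges 231.9 260.6 0.5358 0.4789
304 y 0.0102 x 0.5075 w 0.0571 edges 231.9 260.7 0.5361 0.479
308 y 0.0023 x 0.5077 w 0.0574 edges 231.8 260.8 0.5365 0.479
312 y -0.0057 x 0.5071 w 0.0572 edges 232.3 261.2 0.5357 0.4785
316 y -0.0136 x 0.5072 w 0.0570 edges 232.4 261.2 0.5357 0.4787
case
180 y 0.2581 x 0.5102 w 0.0879 edges 219.5 263.6 0.5542 0.4663
200 y 0.2182 x 0.5098 w 0.0896 edges 220.0 264.9 0.5546 0.465
220 y 0.1784 x 0.5094 w 0.0891 edges 220.9 265.6 0.5539 0.4648
240 y 0.1385 x 0.5090 w 0.0893 edges 221.6 266.4 0.5536 0.4643
255 y 0.1086 x 0.5084 w 0.0895 edges 222.3 267.2 0.5532 0.4636
```

Request:
apply_moves --pt "1.5 0.12 1.0" --pt "1.5 0 1.0" --pt "0 0 0.3" --pt "0 0 0.3" --pt "0 0 0" --twist '[0,0,0,0,0]'

```text
t: 10.75
tool_pos: [0.5109, -0.0707, 0.0755]
orientation: [-2.232, -2.211, 0.0]
force: [0.9, 0.5, -2.3]
opening: 0.0356
gripper_force: 44.9
```

Request:
apply_moves --pt "0 0 0.2" --pt "0 0 0" --twist '[0,0]'

```text
t: 11.0
tool_pos: [0.511, -0.0707, 0.0737]
orientation: [2.232, 2.211, 0.0]
force: [0.4, -0.5, -1.6]
opening: 0.0358
gripper_force: 44.9
```

```bash
python3 st.py
```

```text
11.0 pos [ 0.511  -0.0707  0.0737] psi 1.5614 tilt [ 0.0001 -0.0001] q6 -0.23 F [ 0.4 -0.5 -1.6] op 0.0358
```

Request:
apply_moves --pt "0.5 -0.04 0.1" --pt "0.8 0 0" --pt "0.8 0 0" --pt "0.8 0 0" --pt "0.8 0 0" --pt "0.8 0 0" --pt "0.8 0 0" --pt "0 0 0" --twist '[0,0,0,0,0,0,0,0]'

```text
t: 12.0
tool_pos: [0.511, -0.0169, 0.0726]
orientation: [-2.23, -2.212, 0.0]
force: [0.3, -0.4, -1.3]
opening: 0.0357
gripper_force: 44.9
```

Request:
apply_moves --pt "0.8 0 0" --pt "0.8 0 0" --pt "0.8 0 0" --pt "0.8 0 0" --pt "0.8 0 0" --pt "0.8 0 0" --pt "0.8 0 0" --pt "0 0 0" --twist '[0,0,0,0,0,0,0,0]'

```text
t: 13.0
tool_pos: [0.5115, 0.0391, 0.0726]
orientation: [-2.231, -2.212, -0.0]
force: [-0.4, -0.0, -1.1]
opening: 0.0357
gripper_force: 44.9
```

Request:
apply_moves --pt "0.8 0 0" --pt "0.8 0 0" --pt "0.8 0 0" --pt "0.6 0 0" --pt "0 0 0" --twist '[0,0,0,0,0]'

```text
t: 13.62
tool_pos: [0.5118, 0.069, 0.0726]
orientation: [-2.23, -2.212, 0.0]
force: [0.2, -0.1, -2.3]
opening: 0.0359
gripper_force: 44.9
```

```bash
python3 st.py
```

```text
13.625 pos [0.5118 0.069  0.0726] psi 1.5626 tilt [-0.0001  0.    ] q6 0.04 F [ 0.2 -0.1 -2.3] op 0.0359
```

Request:
apply_moves --pt "0 0 0.1" --pt "0 0 0" --pt "0 0 0" --twist '[0,0,0]' --gripper 5.5

```text
t: 14.0
tool_pos: [0.512, 0.0683, 0.0718]
orientation: [2.232, 2.211, 0.0]
force: [0.2, 0.7, -0.1]
opening: 0.0547
gripper_force: 0.0
```

Request:
apply_moves --pt "0 0 -2.0" --pt "0 0 -3.0" --pt "-2.5 0 0" --pt "-2.5 0 0" --pt "0 0 0" --twist '[0,0,0,0,0]'

```text
t: 14.62
tool_pos: [0.5115, 0.0173, 0.1218]
orientation: [2.234, 2.209, 0.0]
force: [0.1, -0.2, -0.3]
opening: 0.0547
gripper_force: 0.0
```

Request:
apply_moves --pt "0 0 0" --pt "0 0 0" --pt "0 0 2.5" --pt "0 0 2.3" --pt "0 0 0" --twist '[0,0,0,0,0]' --gripper 0

```text
t: 15.25
tool_pos: [0.5095, 0.0192, 0.0716]
orientation: [-2.228, -2.21, 0.004]
force: [-0.6, -0.2, 0.9]
opening: 0.0097
gripper_force: 0.0
```

```bash
python3 st.py
```

```text
15.25 pos [0.5095 0.0192 0.0716] psi 1.5626 tilt [-0.0043  0.0003] q6 -0.05 F [-0.6 -0.2  0.9] op 0.0097
```

Request:
apply_moves --pt "0.7 0 0" --pt "0.7 0 0" --pt "0.7 0 0" --pt "0.7 0 0" --pt "0.7 0 0" --pt "0.7 0 0" --pt "0.7 0 0" --pt "0 0 0" --twist '[0,0,0,0,0,0,0,0]'

```text
t: 16.25
tool_pos: [0.5116, 0.0682, 0.0735]
orientation: [-2.23, -2.212, -0.0]
force: [0.6, 0.5, -0.7]
opening: 0.0003
gripper_force: 0.0
```

Request:
apply_moves --pt "0.4 0 0" --pt "0.4 0 0" --pt "0.4 0 0" --pt "0 0 0" --twist '[0,0,0,0]'

```text
t: 16.75
tool_pos: [0.5119, 0.0799, 0.0736]
orientation: [-2.231, -2.212, -0.0]
force: [0.2, 0.1, -0.1]
opening: 0.0003
gripper_force: 0.0
```

Request:
apply_moves --pt "0.3 0 0" --pt "0.2 0 0" --pt "0 0 0" --twist '[0,0,0]'

```text
t: 17.12
tool_pos: [0.512, 0.0832, 0.0737]
orientation: [2.23, 2.21, -0.003]
force: [-0.6, -7.8, 0.6]
opening: 0.0002
gripper_force: 3.9
```

```bash
python3 st.py
```

```text
17.125 pos [0.512  0.0832 0.0737] psi 1.5616 tilt [-0.0002 -0.0024] q6 0.07 F [-0.6 -7.8  0.6] op 0.0002
```

Request:
apply_moves --pt "0.3 0 0" --pt "0 0 0" --pt "0 0 0" --twist '[0,0,0]'

```text
t: 17.5
tool_pos: [0.512, 0.0834, 0.0737]
orientation: [2.229, 2.207, -0.008]
force: [-2.2, -22.2, 2.6]
opening: 0.0006
gripper_force: 11.0
```

```bash
python3 st.py
```

```text
17.5 pos [0.512  0.0834 0.0737] psi 1.5610 tilt [-0.0006 -0.0068] q6 0.08 F [ -2.2 -22.2   2.6] op 0.0006
```

Request:
apply_moves --pt "-1.0 0 0" --pt "-1.5 0 0" --pt "-1.5 0 -2.0" --pt "-3.0 0 -3.0" --pt "-3.0 0 -3.0" --pt "-3.0 0 -2.0" --pt "0 0 0" --twist '[0,0,0,0,0,0,0]' --gripper 5.0

```text
t: 18.38
tool_pos: [0.5121, -0.0446, 0.1758]
orientation: [2.232, 2.206, 0.004]
force: [0.1, -0.2, -0.8]
opening: 0.05
gripper_force: 0.0
```

```bash
python3 st.py .5100 .009 .041;python3 - <<'E'
from h import *
T=cam('top');S=cam('side')
a=np.zeros((600,800,3),np.uint8)
a[:300,:800]=cv2.resize(T['frame'][208:277,165:349,::-1],(800,300),interpolation=cv2.INTER_CUBIC)
a[300:600,:480]=cv2.resize(S['frame'][175:275,260:420,::-1],None,fx=3,fy=3,interpolation=cv2.INTER_CUBIC)
cv2.imwrite('pics/s6.png',a)
E
```

```text
18.375 pos [ 0.5121 -0.0446  0.1758] psi 1.5592 tilt [ 0.0041 -0.0008] q6 -0.17 F [ 0.1 -0.2 -0.8] op 0.0500
tool delta cm [ 5.36 -0.33 13.48]
```

View pics/s6.png

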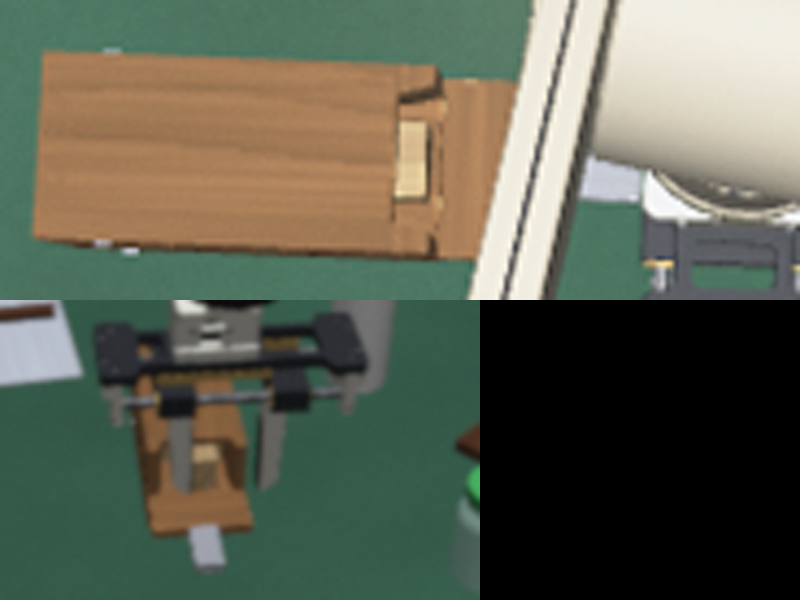

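Request:
apply_moves --pt "2.7 -0.2 1.8" --pt "2.7 0 1.7" --pt "0 0 3.0" --pt "0 0 4.0" --pt "0 0 2.8" --pt "0 0 0" --twist '[0,0,0,0,0,0]'

```text
t: 19.23
tool_pos: [0.5057, 0.0128, 0.0369]
orientation: [-2.226, -2.209, 0.007]
force: [0.9, 0.3, 1.1]
opening: 0.0498
gripper_force: 0.0
```

Request:
apply_moves --pt "0 0 0" --pt "0 0 0" --pt "0 0 0" --pt "0 0 0" --twist '[0,0,0,0]' --gripper 1.0 --squeeze 20

```text
t: 19.73
tool_pos: [0.5099, 0.0115, 0.0418]
orientation: [2.231, 2.211, 0.001]
force: [-2.4, 0.2, 6.0]
opening: 0.0243
gripper_force: 20.0
```

```bash
python3 st.py
```

```text
19.725 pos [0.5099 0.0115 0.0418] psi 1.5617 tilt [ 0.0013 -0.0001] q6 -0.07 F [-2.4  0.2  6. ] op 0.0243
```

Request:
apply_moves --pt "0 0 -1.3" --pt "0.25 0 -1.3" --pt "0.47 0 -1.2" --pt "0.67 0 -1.15" --pt "0.83 0 -1.0" --pt "1.0 0 -0.85" --pt "0 0 0" --twist '[0,0,0,0,0,0,0]'

```text
t: 20.6
tool_pos: [0.5102, 0.0444, 0.1101]
orientation: [2.23, 2.212, 0.002]
force: [1.4, 1.3, 5.4]
opening: 0.0234
gripper_force: 20.0
```

Request:
apply_moves --pt "1.1 0 -0.65" --pt "1.3 0 -0.5" --pt "0.7 0 -0.2" --pt "0.7 0 -0.05" --pt "0 0 0" --twist '[0,0,0,0,0]'

```text
t: 21.22
tool_pos: [0.5104, 0.0813, 0.1235]
orientation: [2.23, 2.211, -0.0]
force: [1.9, -2.0, 4.8]
opening: 0.0238
gripper_force: 20.0
```

```bash
python3 st.py
```

```text
21.225 pos [0.5104 0.0813 0.1235] psi 1.5621 tilt [ 0.0012 -0.0012] q6 0.07 F [ 1.9 -2.   4.8] op 0.0238
```

Request:
apply_moves --pt "0.3 0 0" --pt "0.2 0 0" --pt "0 0 0" --twist '[0,0,0]'

```text
t: 21.6
tool_pos: [0.5105, 0.0858, 0.1237]
orientation: [2.23, 2.21, -0.0]
force: [0.3, -4.4, 6.6]
opening: 0.024
gripper_force: 20.0
```

```bash
python3 st.py
```

```text
21.6 pos [0.5105 0.0858 0.1237] psi 1.5615 tilt [ 0.0012 -0.0015] q6 0.08 F [ 0.3 -4.4  6.6] op 0.0240
```

Request:
apply_moves --pt "0.3 0 0" --pt "0.3 0 0" --pt "0 0 0" --twist '[0,0,0]'

```text
t: 21.98
tool_pos: [0.5106, 0.0919, 0.1237]
orientation: [2.23, 2.21, -0.0]
force: [0.5, -4.7, 5.6]
opening: 0.0235
gripper_force: 20.0
```

```bash
python3 st.py
```

```text
21.975 pos [0.5106 0.0919 0.1237] psi 1.5615 tilt [ 0.0012 -0.0013] q6 0.09 F [ 0.5 -4.7  5.6] op 0.0235
```

Request:
apply_moves --pt "0 0 0" --pt "0 0 0" --pt "0 0 -3.0" --pt "0 0 -3.0" --pt "-3.0 0 0" --pt "-3.0 0 0" --pt "0 0 0" --twist '[0,0,0,0,0,0,0]' --gripper 5.0

```text
t: 22.85
tool_pos: [0.509, 0.0315, 0.1822]
orientation: [-2.233, -2.208, 0.001]
force: [-0.4, 0.4, -0.3]
opening: 0.0502
gripper_force: 0.0
```

Request:
apply_moves --pt "0 0 0" --pt "0 0 0" --pt "0 0 0" --pt "0 0 3.0" --pt "0 0 3.0" --pt "0 0 0" --twist '[0,0,0,0,0,0]' --gripper 0

```text
t: 23.6
tool_pos: [0.5073, 0.0332, 0.1201]
orientation: [-2.228, -2.209, 0.006]
force: [0.3, -0.1, -0.1]
opening: 0.0007
gripper_force: 0.0
```

Request:
apply_moves --pt "0.7 0 0" --pt "0.7 0 0" --pt "0.7 0 0" --pt "0.7 0 0" --pt "0.6 0 0" --pt "0.4 0 0" --pt "0 0 0" --twist '[0,0,0,0,0,0,0]'

```text
t: 24.48
tool_pos: [0.5099, 0.0693, 0.1229]
orientation: [2.23, 2.21, -0.003]
force: [-1.9, -8.1, 3.0]
opening: 0.0004
gripper_force: 4.2
```

```bash
python3 st.py
```

```text
24.475 pos [0.5099 0.0693 0.1229] psi 1.5617 tilt [ 0.0001 -0.0031] q6 0.05 F [-1.9 -8.1  3. ] op 0.0004
```

Request:
apply_moves --pt "0.3 0 0" --pt "0.3 0 0" --pt "0 0 0" --pt "0 0 0" --twist '[0,0,0,0]'

```text
t: 24.98
tool_pos: [0.5099, 0.0699, 0.1229]
orientation: [2.229, 2.204, -0.013]
force: [-3.6, -34.1, 6.1]
opening: 0.0002
gripper_force: 17.4
```

```bash
python3 st.py
```

```text
24.975 pos [0.5099 0.0699 0.1229] psi 1.5595 tilt [-0.0008 -0.0114] q6 0.06 F [ -3.6 -34.1   6.1] op 0.0002
```

Hard stop: 34 N with only 0.6 mm of motion, so the flap is shut. Retreat and verify.

Request:
apply_moves --pt "-0.8 0 0" --pt "-2.0 0 0" --pt "-4.0 0 -2.0" --pt "-5.0 0 -3.0" --pt "-5.0 0 -3.0" --pt "-5.0 0 -3.0" --pt "-5.0 0 0" --pt "0 0 0" --twist '[0,0,0,0,0,0,0,0]'

```text
t: 25.98
tool_pos: [0.5073, -0.1942, 0.2329]
orientation: [2.235, 2.206, -0.0]
force: [-0.1, 0.3, 0.1]
opening: 0.0004
gripper_force: 0.0
```

```bash
python3 st.py;python3 - <<'E'
from h import *
T=cam('top');S=cam('side')
a=np.zeros((600,800,3),np.uint8)
a[:300,:800]=cv2.resize(T['frame'][208:277,165:349,::-1],(800,300),interpolation=cv2.INTER_CUBIC)
a[300:600,:480]=cv2.resize(S['frame'][175:275,260:420,::-1],None,fx=3,fy=3,interpolation=cv2.INTER_CUBIC)
cv2.imwrite('pics/s7.png',a)
E
```

```text
25.975 pos [ 0.5073 -0.1942  0.2329] psi 1.5578 tilt [ 0.0006 -0.0007] q6 -0.45 F [-0.1  0.3  0.1] op 0.0004
```

View pics/s7.png

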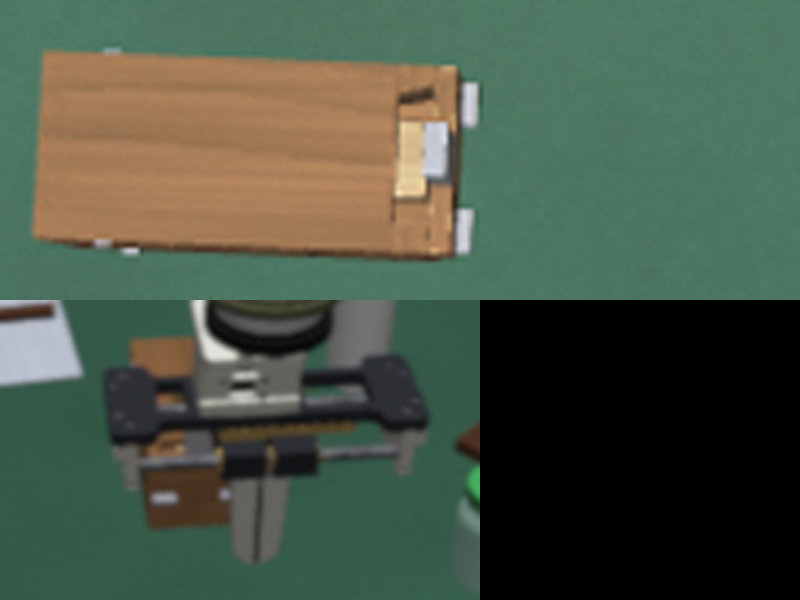

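```bash
python3 -c "
from plant import robot
print(robot.close_job())"
```

```text
the job is handed in; nothing more can be done
None
```

The job is handed in, though the hand-in returned no verdict: the small case's flap was pulled level, the mould pushed nose first to a firm stop (22 N), the flap pressed shut to a firm stop (34 N), and the arm withdrawn by 26 s, with the last top picture showing the tail inside the mouth and the flap shut.

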